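# Set and clamp the bench pin bracket

## Robot

A 7-joint arm with a two-finger parallel gripper is mounted at the origin on the work surface. World frame = base frame: x ahead of the robot, y to its left, z up, the work surface at z = 0. Lengths are in mm, angles in rad, forces in N, time in s.
With the tool pointing down it reaches from about 400 to 875 mm from the base axis. Payload 6.5 kg.
Tool frame: the origin (TCP) lies midway between the tips of the shut fingers; the grasp point (between the pads) lies 19 mm behind it; x points along the fingers, y is the direction in which the jaws open and shut, and the axes are right-handed (so a half turn about x gives the same grasp; the last joint's range is limited). The gripper opens to 85 mm and grips with 20 to 120 N. Pads are 22 mm wide; open, the fingers measure 114 mm over their backs; the gripper's body (76 mm by 85 mm) begins 54 mm behind the grasp point. The pads swing forward as they close: fully open they stand 13 mm farther back than shut.
Start: joints at [-1.197, 0.536, -0.004, 1.538, 0.003, 1.067, -0.071], TCP at [276.738, 588.138, 200.79] pointing down, gripper open.
Joint ranges: [-2.7, 2.7], [-0.37, 2.16], [-1.27, 1.26], [0.24, 2.4], [-1.31, 4.45], [0.19, 1.91], [-2.76, 2.76]. Speed limits (rad/s): [2.39, 2.39, 3.14, 3.14, 3.14, 3.14, 3.14].

## Interface

Orientations are given as a rotation vector (axis times angle).
In Python, from station import ctrl gives the robot as it stands. The module is installed in compiled form; this text tells all that it offers.
- The arm moves only by the tool send_rows, never from a script. Its argument "motion" is a list of rows, each an object of numbers: "x", "y", "z": the shift along the world's x, y, z in cm; "twist": the turn about the world's z in rad; "fingers": the finger opening in cm, from 0 to 8.54. A call has 1 to 5 rows; each row shifts and turns the commanded pose from where the row before left it; what a row does not reach is not made up. A row lasts 1/12 s, in which the tool goes at most 41.7 mm and 7.16 degrees, less where a joint would pass 70% of its speed; a pose out of reach is approached as far as the arm can. A call with a gripper value outside its range is refused whole. The fingers move at their own pace and stop on an object; "grip_force" is the grip in N (left out, the last holds). Time passes only in rows, so rows that do not move let the fingers close. It gives the time, the measured TCP pose, the force and the opening at its end, in the units of the state.
- ctrl.sense(): the state, without advancing time (a new reading comes with each control period).
- ctrl.grab_frame(name): name is "scene" or "top" or "wrist"; returns a dict with "img" (384x512x3 uint8, blue, green, red), "K" (3x3 intrinsics, pixels), "R" (3x3) and "t" (3): a world point X has camera coordinates R X + t; the wrist camera has in their place "tool_from_camera" (4x4, takes a point from camera to tool coordinates, whose origin is the TCP and whose axes are the tool frame's). Camera axes: x right, y down, z forward; pixel columns grow to the right and rows downward; lengths in mm; the calibration is good to about 2 mm. A picture is of the moment at which its call begins: read the wrist's pose just before it. There is no depth.
- ctrl.close_job(): hands the job in, once; it reports no verdict.
The state is a dict: "time": time; "qpos": joint angles; "qvel": joint speeds; "tau": joint torques, N m; "eef_pos": TCP position; "orientation": TCP orientation; "wrist_force": force on the tool from outside, world axes, zero at the start; "wrist_torque": the same for the moment, N m; "opening": finger opening in mm.
Only numpy, scipy, OpenCV 4.12 (cv2) and the standard library are available. Lean on these libraries where they do the work, as an engineer would, in place of code of your own. Each camera call takes 0.05 s, during which the arm holds its last target. There are 200 camera calls.

## Task

On the jeweller's bench, slide the slotted bracket plate that carries the notched wooden bench pin away from its wing bolt until the plate's far edge lines up with the bright line scribed across its base plate, then tighten that bracket's wing bolt clockwise to its stop. Leave the other bracket, the one with the round steel stake, as it is.

Things in the scene. Friction and masses are not known exactly. Their poses are not given: they have to be found in the camera images.
- pin_edge (a point): Middle of the far edge, on the top face (16.5 mm above the bench), of the wooden pin's sliding aluminium plate, 220 x 90 x 6 mm with two 12 mm slots along it. x axis: the slide direction, away from the wing bolt; z up. The plate slides only along x, 90 mm in all, against about 3 N, and stays where it is left. At the start this edge is 20 to 75 mm short of the line.
- pin: The brown hardwood bench pin fixed on that plate: a rectangular block 36 mm along x, 60 mm along y, from 16.5 to 60.5 mm above the bench, with a 6 mm wide, 14 mm deep notch along x in its top. Origin: on the pin's vertical centre line, 10 mm above the bench, 30 mm behind the plate's far edge. Axes as pin_edge. Pinched on its two x faces it can be carried along x.
- pin_line: Bright line, 3 mm wide and 118 mm long, scribed across the dark steel base plate (320 x 120 x 10 mm, fixed to the bench) under the wooden pin's plate. Origin: middle of the line, 10 mm above the bench. x axis: the slide direction, away from the wing bolt; y along the line; z up.
- pin_wing_grip (a point): On the upright axis of the wooden pin bracket's wing bolt, 46.5 mm above the bench: the height to grip. The steel wing is a flat bar 46 mm long, 12 mm thick, 26.5 to 56.5 mm above the bench. It stands through a plate slot 85 to 175 mm behind the pin (along x), 20 mm to +y, and does not slide. x axis: along the bar's length, turning with it (pinch it along y); z up.
- pin_wing (a joint): Turn of that wing bolt in rad, 0 = loose (bar along the slide direction), growing clockwise seen from above, 1.3 = tight against its stop. Starts between 0 and 0.25, turns with about 0.12 N m, stays where it is left.
- stake_edge (a point): The same point as pin_edge on the other bracket, built alike with its own line and wing bolt, but carrying a stepped round steel stake (42 mm wide at the foot, 24 mm at the top, 56 mm above the bench) instead of the wooden pin. It is already set at its line and tight: leave it alone.
- stake_wing (a joint): Turn of the stake bracket's wing bolt, alike to the other; it stands at 1.25 to 1.3 (tight) and is to stay so.

How it is judged (in metres and radians):
On the way, in this order (a step that is already met when the one before it is completed fails the run):
1. the wooden pin's plate is slid to the line (far edge within 10 mm) while its wing bolt is still loose (under 0.45 rad) (x of pin_edge in the frame of pin_line between -0.01 and 0.01 m and value of joint pin_wing below 0.45 rad), for 0.3 s.
2. its wing bolt is turned clockwise to its stop (over 1.05 rad) (value of joint pin_wing above 1.05 rad), for 0.2 s.
At the end, for the whole second after the job is handed in: The far edge of the wooden pin's plate is within 10 mm of the scribed line, its wing bolt is turned to within 0.25 rad of its tight stop, and the stake bracket is where it was (plate within 10 mm, wing bolt still over 1.0 rad) (x of pin_edge in the frame of pin_line between -0.01 and 0.01 m and value of joint pin_wing above 1.05 rad and distance of stake_edge from where it was at the start of the episode below 0.01 m and value of joint stake_wing above 1 rad); the robot touches nothing.
It fails at once if the stake bracket's plate is shifted by more than 10 mm or its wing bolt loosened below 1.0 rad (distance of stake_edge from where it was at the start of the episode above 0.01 m or value of joint stake_wing below 1 rad).
It also fails if it takes over 51 s, if anything falls off the work surface, if the arm or the gripper's body presses on something with over 40 N, if the wrist force passes 120 N, or if a joint passes its speed limit or range.

## Working session

There is one attempt and no reset: what is moved stays moved. The work goes in short steps, Python scripts to look and compute and a tool call to move; the robot and the scene stay as the last step left them, time stands still between calls to the robot, and variables do not carry over. Pictures are saved under pics/ and viewed, about 8 in all and at most 12, crops included, and the job is handed in when it is done.

Besides the shell and the picture viewer there is one more tool, called after "Emit:" by a JSON object that holds its "op" and its "data". send_rows: Moves the arm, as the interface text tells. Its arguments: {"type":"object","properties":{"motion":{"type":"array","items":{"type":"object","properties":{"x":{"type":"number"},"y":{"type":"number"},"z":{"type":"number"},"twist":{"type":"number"},"fingers":{"type":"number"}}}},"grip_force":{"type":"number"}},"required":["motion"]}

```bash
mkdir -p pics; python3 - <<'E'
from station import ctrl
import cv2,numpy as np
s=ctrl.sense();print(s)
for n in("top","scene"):
    f=ctrl.grab_frame(n);cv2.imwrite(f"pics/{n}0.png",f["img"]);np.savez(n+"0.npz",**f)
    print(n,f["K"],f["R"],f["t"])
E
```

```text
{'time': 0.0, 'qpos': array([-1.19722336,  0.53715879, -0.00443818,  1.53886666,  0.00258146,
        1.06729771, -0.07119735]), 'qvel': array([-3.16502212e-04,  5.31442929e-04,  5.04089392e-04, -9.15381313e-05,
        1.28556217e-03, -1.20589523e-04, -4.56830883e-04]), 'tau': array([ 1.06210544e-03, -5.83415151e+01,  1.04893919e+00, -2.59108508e+01,
        1.23403905e-02,  9.41523729e-03,  1.88734148e-06]), 'eef_pos': array([276.45198843, 587.52808391, 199.92043123]), 'orientation': array([ 0.34350685,  1.54341737, -0.34620125]), 'wrist_force': array([0.68311485, 0.5213888 , 0.17127489]), 'wrist_torque': array([ 0.0389309 , -0.04944354, -0.06518762]), 'opening': 85.39739803487917}
top [[391.87496436   0.         251.98698151]
 [  0.         391.87496436 194.98716759]
 [  0.           0.           1.        ]] [[ 0.00651391 -0.99997614 -0.00230047]
 [-0.98636247 -0.00604684 -0.16447647]
 [ 0.16445863  0.00334048 -0.98637832]] [ 26.30234818 555.67913092 807.95152206]
scene [[389.45840867   0.         252.73085845]
 [  0.         389.45840867 188.78146431]
 [  0.           0.           1.        ]] [[ 0.6762297   0.73661699  0.01043115]
 [ 0.49716409 -0.44586656 -0.74433251]
 [-0.54363707  0.50852574 -0.66772772]] [-383.62796628 -208.23123669 1078.65327183]
```

View pics/top0.png

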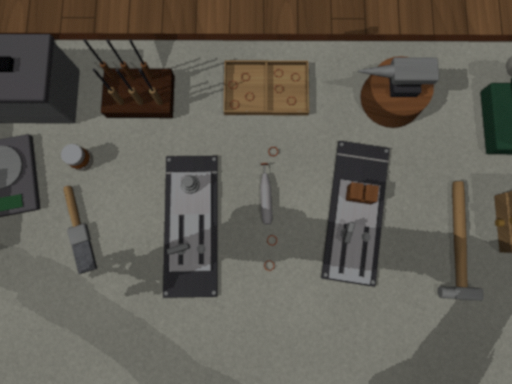

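View pics/scene0.png

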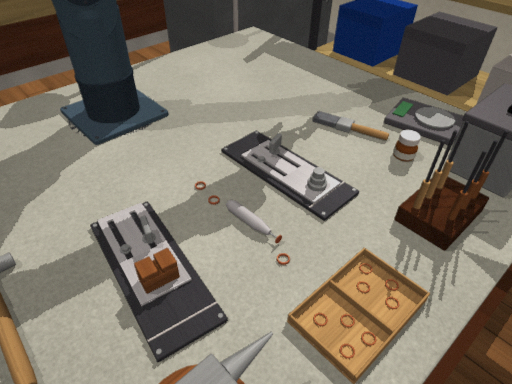

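The top view shows the pin bracket on the right: pin near (363,192), scribed line near (337–389,158), wing near (347,232). The stake bracket is on the left at about x=190. I'll measure these next.

```bash
cat > h.py <<'E'
import numpy as np,cv2
def ray(f,uv,z):
    uv=np.atleast_2d(np.array(uv,float))
    d=np.c_[uv,np.ones(len(uv))]@np.linalg.inv(f["K"]).T@f["R"]
    c=-f["R"].T@f["t"]
    return c+d*((z-c[2])/d[:,2])[:,None]
E
python3 - <<'E'
import cv2,numpy as np
from h import *
f=np.load("top0.npz");im=f["img"]
c=im[135:290,315:400];cv2.imwrite("pics/crop1.png",cv2.resize(c,None,fx=5,fy=3.87*1.0,interpolation=cv2.INTER_CUBIC) if 0 else cv2.resize(c,None,fx=3.8,fy=3.8,interpolation=cv2.INTER_CUBIC))
g=im.max(2).astype(int)
b=(g<75).astype(np.uint8);b[:, :310]=0;b[:,400:]=0;b[:130]=0;b[295:]=0
# fill: base outline by hull of biggest dark component
n,l,st,ce=cv2.connectedComponentsWithStats(b)
i=1+st[1:,4].argmax();ct=cv2.findContours((l==i).astype(np.uint8),0,2)[0]
r=cv2.minAreaRect(np.vstack(ct));bx=cv2.boxPoints(r);print(r,bx);print(ray(f,bx,10).round(1))
hsv=cv2.cvtColor(im,40);m=((hsv[...,1]>130)&(hsv[...,0]<20)).astype(np.uint8);m[:,:335]=0;m[:,390:]=0;m[:170]=0;m[215:]=0
r=cv2.minAreaRect(cv2.findNonZero(m));print(r,cv2.boxPoints(r),ray(f,cv2.boxPoints(r),60.5).round(1))
E
```

```text
((354.3658447265625, 220.20733642578125), (56.87224197387695, 126.00238037109375), 6.34019136428833) [[319.14633 279.68292]
 [333.06094 154.45123]
 [389.58536 160.73175]
 [375.67075 285.96344]]
[[ 374.1 -118.5   10. ]
 [ 657.6 -156.8   10. ]
 [ 643.5 -286.6   10. ]
 [ 361.5 -241.8   10. ]]
((362.0299987792969, 192.7899932861328), (29.4156436920166, 17.111984252929688), 8.13010311126709) [[346.26    199.18   ]
 [348.68    182.23999]
 [377.8     186.4    ]
 [375.38    203.34   ]] [[ 545.2 -171.7   60.5]
 [ 582.2 -178.2   60.5]
 [ 573.4 -240.4   60.5]
 [ 536.6 -233.5   60.5]]
```

View pics/crop1.png

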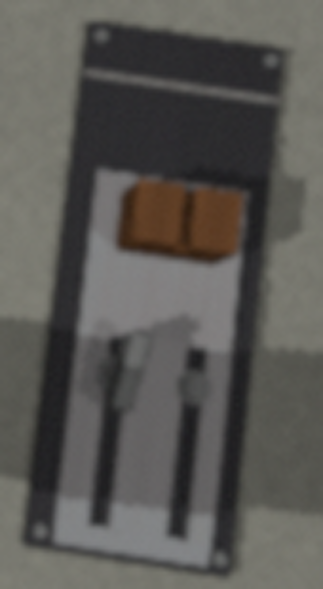

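The crop shows the line from (85,72) to (278,101), the plate's far edge from (98,168) to (247,188), and the wing around (128,370). All are crop pixels.

```bash
python3 - <<'E'
import cv2,numpy as np
from h import *
f=np.load("top0.npz")
P=lambda U,z:ray(f,(np.array(U)+.5)/3.8-.5+[315,135],z)[:,:2]
L=P([(85,72),(278,101)],10);E=P([(98,168),(247,188)],16.5);B=P([(85,22),(285,47),(230,573),(25,540)],10)
S=P([(100,522),(118,345),(178,535),(197,350)],16.5);W=P([(135,333),(146,340),(135,405),(115,405),(130,370)],56.5)
for n,a in zip("LEBSW",(L,E,B,S,W)):print(n,a.round(1).tolist())
for a,b in((L[1],L[0]),(E[1],E[0]),(B[3],B[0]),(B[2],B[1]),(S[0],S[1]),(S[2],S[3])):print(np.degrees(np.arctan2(*(b-a)[::-1])))
th=np.radians(-8);x=np.array([np.cos(th),np.sin(th)])
print((L.mean(0)-E.mean(0))@x)
E
```

```text
L [[659.8, -166.0], [642.3, -282.4]]
E [[598.8, -170.6], [587.2, -259.0]]
B [[691.4, -166.9], [676.2, -288.4], [362.7, -240.7], [380.5, -123.2]]
S [[391.2, -165.4], [493.0, -179.1], [384.2, -209.9], [490.4, -225.2]]
W [[496.2, -179.3], [492.4, -185.3], [456.2, -177.9], [456.1, -166.9], [475.6, -175.8]]
81.47038891371697
82.50042528399925
-8.001762238917943
-8.643821828893476
-7.6448313792707
-8.192743675364364
58.79236025914625
```

```bash
cat >> h.py <<'E'
from scipy.spatial.transform import Rotation as Ro
def st(s):
    R=Ro.from_rotvec(s["orientation"]).as_matrix()
    print("t",round(s["time"],2),"pos",s["eef_pos"].round(1),"jaw deg",np.degrees(np.arctan2(R[1,1],R[0,1])).round(2),"x",R[:,0].round(3),"F",s["wrist_force"].round(1),"T",s["wrist_torque"].round(2),"open",round(s["opening"],1),"q",s["qpos"].round(2))
    return R
E
python3 -c "
from h import *
from station import ctrl
st(ctrl.sense())"
```

```text
t 0.1 pos [276.5 587.6 200. ] jaw deg 64.81 x [-0.001 -0.001 -1.   ] F [-0.   0.4  0.8] T [0.03 0.02 0.03] open 85.5 q [-1.2   0.54 -0.    1.54  0.    1.07 -0.07]
```

Emit:
{"op": "send_rows", "data": {"motion": [{"x":1.4,"y":-3.9,"fingers":8.5},{"x":1.4,"y":-3.9},{"x":1.4,"y":-3.9},{"x":1.4,"y":-3.9},{"x":1.4,"y":-3.9}]}}

```text
invalid input
```

Emit:
{"op": "send_rows", "data": {"motion": [{"x":1.4,"y":-3.9,"z":0,"twist":-0.064,"fingers":8.5},{"x":1.4,"y":-3.9,"z":0,"twist":-0.064,"fingers":8.5},{"x":1.4,"y":-3.9,"z":0,"twist":-0.064,"fingers":8.5},{"x":1.4,"y":-3.9,"z":0,"twist":-0.064,"fingers":8.5},{"x":1.4,"y":-3.9,"z":0,"twist":-0.064,"fingers":8.5}], "grip_force": 40}}

```text
time: 0.52
eef_pos: [346.9, 391.0, 200.5]
orientation: [0.596, 1.487, -0.597]
wrist_force: [1.4, -0.6, -0.2]
opening: 84.8
```

Emit:
{"op": "send_rows", "data": {"motion": [{"x":1.4,"y":-3.9,"z":0,"twist":-0.064,"fingers":8.5},{"x":1.4,"y":-3.9,"z":0,"twist":-0.064,"fingers":8.5},{"x":1.4,"y":-3.9,"z":0,"twist":-0.064,"fingers":8.5},{"x":1.4,"y":-3.9,"z":0,"twist":-0.064,"fingers":8.5},{"x":1.4,"y":-3.9,"z":0,"twist":-0.064,"fingers":8.5}]}}

```text
time: 0.93
eef_pos: [416.8, 196.1, 200.7]
orientation: [0.843, 1.402, -0.843]
wrist_force: [0.7, 0.7, -0.4]
opening: 84.7
```

Emit:
{"op": "send_rows", "data": {"motion": [{"x":1.4,"y":-3.9,"z":0,"twist":-0.064,"fingers":8.5},{"x":1.4,"y":-3.9,"z":0,"twist":-0.064,"fingers":8.5},{"x":1.4,"y":-3.9,"z":0,"twist":-0.064,"fingers":8.5},{"x":1.4,"y":-3.9,"z":0,"twist":-0.064,"fingers":8.5},{"x":1.4,"y":-3.9,"z":0,"twist":-0.064,"fingers":8.5}]}}

```text
time: 1.35
eef_pos: [486.8, 1.2, 200.8]
orientation: [1.085, 1.284, -1.084]
wrist_force: [0.6, 0.5, -0.6]
opening: 85.0
```

Emit:
{"op": "send_rows", "data": {"motion": [{"x":1.4,"y":-3.9,"z":0,"twist":-0.064,"fingers":8.5},{"x":1.0,"y":-3.9,"z":0,"twist":-0.064,"fingers":8.5},{"x":0,"y":-3.9,"z":0,"twist":-0.064,"fingers":8.5},{"x":0,"y":-3.9,"z":0,"twist":-0.064,"fingers":8.5},{"x":0,"y":-3.0,"z":0,"twist":-0.064,"fingers":8.5}]}}

```text
time: 1.77
eef_pos: [509.9, -186.4, 200.7]
orientation: [1.321, 1.132, -1.323]
wrist_force: [0.6, 0.1, -0.3]
opening: 84.7
```

Emit:
{"op": "send_rows", "data": {"motion": [{"x":0,"y":0,"z":0,"twist":0,"fingers":8.5},{"x":0,"y":0,"z":0,"twist":0,"fingers":8.5}]}}

```text
time: 1.93
eef_pos: [510.0, -184.9, 200.5]
orientation: [1.32, 1.133, -1.322]
wrist_force: [-0.1, 0.5, 0.1]
opening: 84.8
```

```bash
python3 - <<'E'
from h import *
from station import ctrl
s=ctrl.sense();st(s)
f=ctrl.grab_frame("wrist");np.savez("w1.npz",p=s["eef_pos"],o=s["orientation"],**f)
print(f["tool_from_camera"].round(3))
cv2.imwrite("pics/w1.png",f["img"])
E
```

```text
t 1.93 pos [ 510.  -184.9  200.5] jaw deg -8.75 x [-0.001 -0.001 -1.   ] F [-0.1  0.5  0.1] T [ 0.06 -0.01  0.03] open 84.8 q [-0.17  0.39  0.56  1.85 -0.25  0.97  0.34]
[[-0.00000e+00 -3.24000e-01  9.46000e-01 -1.72856e+02]
 [ 1.00000e+00  0.00000e+00  1.00000e-03  1.17000e-01]
 [-1.00000e-03  9.46000e-01  3.24000e-01 -8.23930e+01]
 [ 0.00000e+00  0.00000e+00  0.00000e+00  1.00000e+00]]
```

View pics/w1.png

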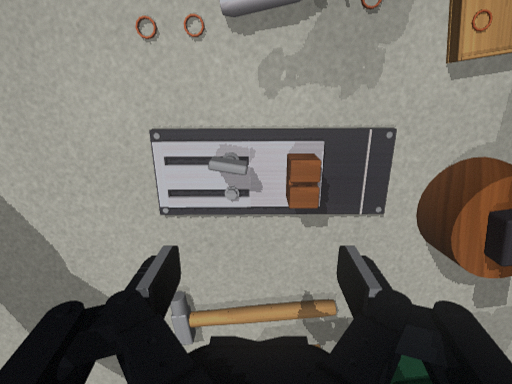

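The wrist view shows the whole bracket: line from (370,130) to (362,213), plate edge near (324,141) to (321,208), pin at (303,181), wing bar from (209,162) to (248,170). The post beside the wing is at (232,193).

```bash
cat >> h.py <<'E'
def wf(g):
    T=g["tool_from_camera"];Rt=Ro.from_rotvec(g["o"]).as_matrix()
    Rw=Rt@T[:3,:3];tw=Rt@T[:3,3]+g["p"]
    return dict(K=g["K"],R=Rw.T,t=-Rw.T@tw,img=g["img"])
E
python3 - <<'E'
from h import *
f=wf(np.load("w1.npz"));im=f["img"]
for z,n,p in((10,"line",[(370,130),(362,213)]),(16.5,"edge",[(324,141),(321.5,208)]),(60.5,"pintop",[(287,154),(321,154),(318,184),(290,184)]),(56.5,"wing",[(210,160),(249,165),(246,174),(208,168)]),(10,"base",[(150,130),(396,129),(384,215),(160,215)]),(16.5,"slots",[(165,160),(249,160),(168,193),(249,193)])):
    q=ray(f,p,z)[:,:2];print(n,q.round(1).tolist(),q.mean(0).round(1))
c=im[120:225,145:400];cv2.imwrite("pics/w1c.png",cv2.resize(c,None,fx=3.1,fy=3.1,interpolation=2))
E
```

```text
line [[658.1, -166.6], [644.3, -281.7]] [ 651.2 -224.2]
edge [[597.3, -170.5], [586.9, -262.4]] [ 592.1 -216.5]
pintop [[545.4, -170.6], [583.6, -176.4], [577.3, -211.6], [544.6, -206.6]] [ 562.7 -191.3]
wing [[456.5, -164.9], [500.3, -177.6], [495.0, -187.8], [452.2, -173.9]] [ 476. -176.]
base [[378.7, -123.8], [691.1, -170.4], [675.1, -289.6], [359.9, -241.3]] [ 526.2 -206.2]
slots [[390.0, -163.7], [498.5, -180.4], [382.2, -208.8], [491.1, -225.5]] [ 440.5 -194.6]
```

View pics/w1c.png

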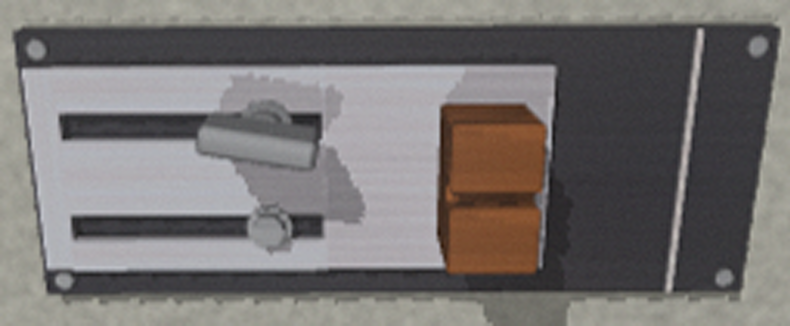

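Emit:
{"op": "send_rows", "data": {"motion": [{"x":1.75,"y":-0.9,"z":-3.3,"twist":0.003,"fingers":7},{"x":1.75,"y":-0.9,"z":-3.3,"twist":0.003,"fingers":7},{"x":1.75,"y":-0.9,"z":-3.3,"twist":0.003,"fingers":7},{"x":0,"y":0,"z":0,"twist":0,"fingers":7},{"x":0,"y":0,"z":0,"twist":0,"fingers":7}]}}

```text
time: 2.4
eef_pos: [562.2, -207.6, 99.3]
orientation: [1.308, 1.146, -1.313]
wrist_force: [0.2, -0.9, 0.7]
opening: 69.6
```

Emit:
{"op": "send_rows", "data": {"motion": [{"x":0,"y":0,"z":-2.5,"twist":0,"fingers":7},{"x":0,"y":0,"z":-2.5,"twist":0,"fingers":7},{"x":0,"y":0,"z":-2.4,"twist":0,"fingers":7},{"x":0,"y":0,"z":0,"twist":0,"fingers":7},{"x":0,"y":0,"z":0,"twist":0,"fingers":7}]}}

```text
time: 2.82
eef_pos: [563.3, -208.7, 29.1]
orientation: [1.311, 1.141, -1.31]
wrist_force: [-0.6, 0.4, -0.3]
opening: 69.8
```

Emit:
{"op": "send_rows", "data": {"motion": [{"x":0,"y":0,"z":0,"twist":0,"fingers":2.5},{"x":0,"y":0,"z":0,"twist":0,"fingers":2.5},{"x":0,"y":0,"z":0,"twist":0,"fingers":2.5},{"x":0,"y":0,"z":0,"twist":0,"fingers":2.5},{"x":0,"y":0,"z":0,"twist":0,"fingers":2.5}]}}

```text
time: 3.23
eef_pos: [564.4, -210.1, 29.9]
orientation: [1.313, 1.138, -1.31]
wrist_force: [-2.0, 1.9, 11.7]
opening: 25.1
```

The opening reads 25 mm, which is too small for a 36 mm pin, so I'll look.

```bash
python3 - <<'E'
from h import *
from station import ctrl
s=ctrl.sense();st(s)
a=ctrl.grab_frame("scene")["img"][170:370,60:300];b=ctrl.grab_frame("wrist")["img"]
cv2.imwrite("pics/g.png",np.hstack([cv2.resize(a,(400,333)),cv2.resize(b,(400,333))]))
E
```

```text
t 3.23 pos [ 564.4 -210.1   29.9] jaw deg -8.03 x [ 0.002 -0.    -1.   ] F [-2.   1.9 11.7] T [ 0.4   0.62 -0.03] open 25.1 q [-0.02  0.72  0.42  1.79 -0.43  0.71  0.5 ]
```

View pics/g.png

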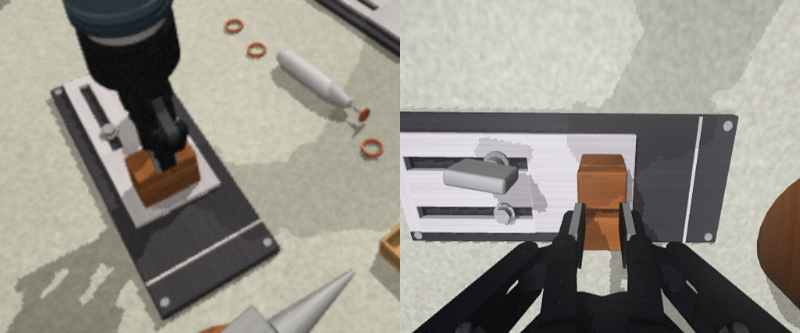

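```bash
python3 - <<'E'
from h import *
from station import ctrl
s=ctrl.sense();f=ctrl.grab_frame("wrist");g=dict(f,p=s["eef_pos"],o=s["orientation"]);w=wf(g)
T=np.linalg.inv(f["tool_from_camera"])
for p in((0,12.5,0),(0,-12.5,0),(0,18,0),(-19,12.5,0),(-30,18,0),(0,12.5,-11),(0,12.5,11),(-10,18,11)):
    c=f["K"]@(T[:3,:3]@np.array(p)+T[:3,3]);print(p,(c[:2]/c[2]).round(1))
for P in((568,-180,60.5),):
    c=f["K"]@(w["R"]@np.array(P)+w["t"]);print(c/c[2])
a=f["img"][170:330,190:350];b=ctrl.grab_frame("scene")["img"][210:310,110:210]
cv2.imwrite("pics/g2.png",np.hstack([cv2.resize(a,(400,400),interpolation=2),cv2.resize(b,(400,400),interpolation=2)]))
E
```

```text
(0, 12.5, 0) [276.3 223. ]
(0, -12.5, 0) [239.7 223. ]
(0, 18, 0) [284.3 223. ]
(-19, 12.5, 0) [278.2 236.3]
(-30, 18, 0) [288.9 245.3]
(0, 12.5, -11) [276.6 208.1]
(0, 12.5, 11) [275.9 237.3]
(-10, 18, 11) [285.1 244.6]
[257.01486878 196.72606974   1.        ]
```

View pics/g2.png

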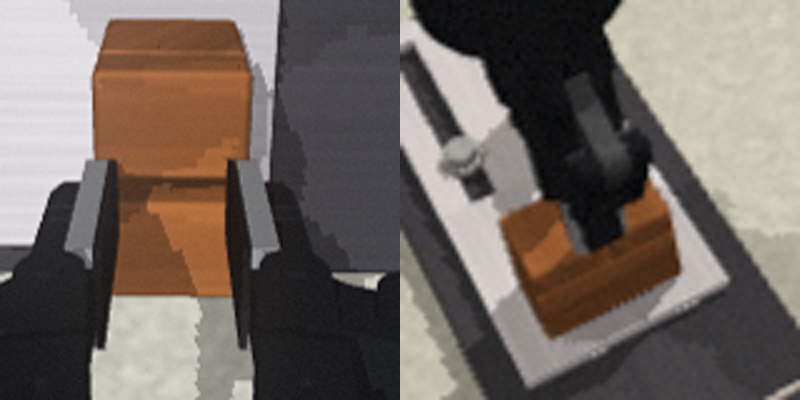

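The pads straddle the pin but appear sunk into it, so this looks like a soft contact. I'll ease the squeeze and slide a little to test.

Emit:
{"op": "send_rows", "data": {"motion": [{"x":0,"y":0,"z":0,"twist":0,"fingers":3.4},{"x":0,"y":0,"z":0,"twist":0,"fingers":3.4},{"x":0,"y":0,"z":0,"twist":0,"fingers":3.4}], "grip_force": 20}}

```text
time: 3.68
eef_pos: [564.4, -210.2, 29.1]
orientation: [1.312, 1.138, -1.31]
wrist_force: [-1.2, 0.7, 7.9]
opening: 34.0
```

Emit:
{"op": "send_rows", "data": {"motion": [{"x":0.5,"y":-0.07,"z":0,"twist":0,"fingers":3.4},{"x":0.5,"y":-0.07,"z":0,"twist":0,"fingers":3.4},{"x":0.5,"y":-0.07,"z":0,"twist":0,"fingers":3.4},{"x":0.5,"y":-0.07,"z":0,"twist":0,"fingers":3.4},{"x":0,"y":0,"z":0,"twist":0,"fingers":3.4}]}}

```text
time: 4.1
eef_pos: [584.5, -213.2, 29.1]
orientation: [1.312, 1.138, -1.31]
wrist_force: [-1.1, 0.4, 8.1]
opening: 33.9
```

```bash
python3 - <<'E'
from h import *
from station import ctrl
s=ctrl.sense();st(s);f=ctrl.grab_frame("wrist");np.savez("w2.npz",p=s["eef_pos"],o=s["orientation"],**f)
cv2.imwrite("pics/w2.png",f["img"])
E
```

```text
t 4.1 pos [ 584.5 -213.2   29.1] jaw deg -8.01 x [ 0.002 -0.001 -1.   ] F [-1.1  0.4  8.1] T [ 0.13  0.07 -0.04] open 33.9 q [-0.02  0.75  0.43  1.74 -0.43  0.74  0.48]
```

View pics/w2.png

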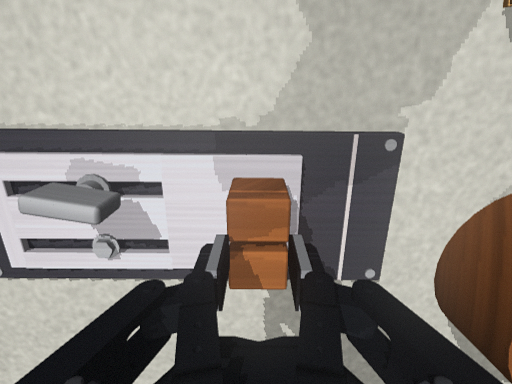

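The plate follows the gripper. The edge is now at (302,154) to (299,235), and the line runs from (356,135) to (341,279).

```bash
cat >> h.py <<'E'
def gap(f,line,edge):
    L=ray(f,line,10)[:,:2];E=ray(f,edge,16.5)[:,:2];x=np.array([np.cos(np.radians(-8.1)),np.sin(np.radians(-8.1))])
    print("L@",(L@x).round(1),"E@",(E@x).round(1),"gap",((L@x).mean()-(E@x).mean()).round(1))
E
python3 - <<'E'
from h import *
f=wf(np.load("w2.npz"));g=cv2.cvtColor(f["img"],6)
for r in(145,160,170,200):print(r,g[r,290:370].tolist())
gap(f,[(356,135),(341.5,279)],[(302,155),(299.5,235)])
E
```

```text
145 [75, 70, 71, 71, 70, 69, 73, 70, 70, 70, 72, 69, 69, 69, 67, 67, 69, 69, 70, 68, 67, 66, 69, 68, 68, 70, 68, 67, 67, 67, 66, 67, 69, 67, 67, 70, 69, 65, 67, 68, 66, 69, 67, 67, 67, 68, 66, 64, 66, 66, 66, 67, 67, 67, 66, 66, 65, 65, 68, 67, 66, 62, 89, 177, 190, 186, 182, 128, 60, 66, 64, 64, 68, 64, 64, 69, 64, 66, 66, 65]
160 [191, 189, 190, 190, 192, 191, 188, 192, 191, 191, 194, 187, 103, 46, 68, 68, 65, 67, 67, 69, 66, 65, 68, 66, 66, 69, 66, 63, 63, 67, 66, 65, 68, 69, 65, 70, 65, 64, 64, 65, 64, 66, 65, 64, 69, 66, 66, 63, 64, 64, 66, 67, 63, 64, 66, 66, 65, 65, 62, 62, 82, 158, 192, 188, 185, 146, 57, 65, 66, 66, 66, 66, 63, 64, 67, 66, 66, 67, 66, 67]
170 [194, 193, 190, 191, 194, 190, 191, 193, 192, 193, 190, 161, 37, 51, 60, 62, 67, 67, 67, 65, 69, 67, 66, 67, 64, 66, 62, 62, 66, 64, 65, 63, 64, 63, 63, 66, 65, 61, 65, 63, 64, 67, 63, 65, 63, 64, 64, 61, 65, 67, 62, 63, 62, 68, 63, 63, 62, 63, 61, 88, 171, 190, 187, 183, 116, 59, 60, 66, 65, 63, 65, 66, 64, 67, 65, 67, 65, 65, 66, 67]
200 [99, 134, 132, 133, 158, 148, 175, 192, 189, 167, 45, 45, 45, 58, 66, 65, 66, 68, 67, 71, 68, 69, 72, 73, 73, 75, 74, 70, 73, 73, 70, 72, 74, 71, 72, 74, 74, 74, 72, 70, 71, 71, 73, 71, 72, 72, 70, 72, 69, 69, 69, 70, 70, 70, 67, 76, 138, 216, 210, 209, 167, 62, 71, 73, 71, 72, 70, 71, 71, 70, 70, 69, 69, 71, 74, 73, 72, 73, 70, 71]
L@ [675.5 677.2] E@ [638.3 639.7] gap 37.4
```

Emit:
{"op": "send_rows", "data": {"motion": [{"x":0.7,"y":-0.1,"z":0,"twist":0,"fingers":3.4},{"x":0.7,"y":-0.1,"z":0,"twist":0,"fingers":3.4},{"x":0.7,"y":-0.1,"z":0,"twist":0,"fingers":3.4},{"x":0.7,"y":-0.1,"z":0,"twist":0,"fingers":3.4},{"x":0.5,"y":-0.08,"z":0,"twist":0,"fingers":3.4}]}}

```text
time: 4.57
eef_pos: [616.7, -218.0, 29.1]
orientation: [1.312, 1.139, -1.312]
wrist_force: [-3.9, 0.7, 10.0]
opening: 34.2
```

Emit:
{"op": "send_rows", "data": {"motion": [{"x":0.4,"y":-0.05,"z":0,"twist":0,"fingers":3.4},{"x":0,"y":0,"z":0,"twist":0,"fingers":3.4},{"x":0,"y":0,"z":0,"twist":0,"fingers":3.4},{"x":0,"y":0,"z":0,"twist":0,"fingers":3.4}]}}

```text
time: 4.9
eef_pos: [621.3, -218.7, 29.2]
orientation: [1.312, 1.137, -1.31]
wrist_force: [-0.5, -0.3, 6.6]
opening: 34.0
```

```bash
python3 - <<'E'
from h import *
from station import ctrl
s=ctrl.sense();st(s);f=ctrl.grab_frame("wrist");np.savez("w3.npz",p=s["eef_pos"],o=s["orientation"],**f)
g=cv2.cvtColor(f["img"],6)
for r in(145,170,180):print(r,g[r,285:325].tolist())
cv2.imwrite("pics/w3.png",f["img"])
E
```

```text
t 4.9 pos [ 621.3 -218.7   29.2] jaw deg -8.03 x [ 0.002 -0.001 -1.   ] F [-0.5 -0.3  6.6] T [-0.04  0.08  0.02] open 34.0 q [-0.02  0.8   0.43  1.64 -0.43  0.8   0.46]
145 [68, 65, 66, 66, 65, 66, 65, 63, 63, 65, 64, 62, 59, 84, 165, 180, 179, 174, 107, 61, 62, 65, 63, 65, 63, 63, 63, 63, 63, 61, 65, 65, 64, 63, 65, 65, 66, 62, 65, 61]
170 [181, 181, 182, 183, 181, 181, 181, 179, 183, 182, 184, 180, 182, 183, 185, 186, 147, 38, 49, 67, 63, 64, 64, 64, 63, 65, 61, 63, 64, 63, 65, 64, 61, 62, 62, 60, 62, 62, 62, 63]
180 [186, 184, 180, 183, 185, 183, 186, 180, 182, 184, 184, 182, 184, 182, 183, 165, 67, 43, 49, 63, 63, 64, 63, 64, 62, 60, 62, 62, 64, 60, 62, 64, 60, 61, 62, 62, 61, 61, 64, 60]
```

View pics/w3.png

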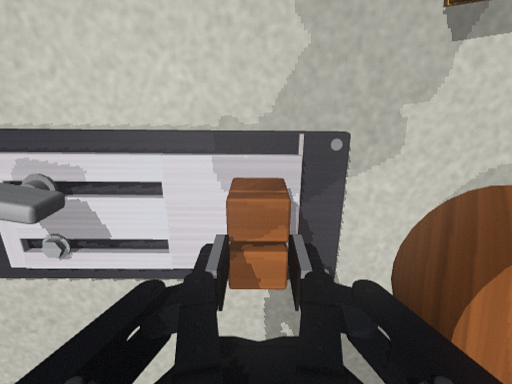

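The plate edge at (301,170) now meets the line at (301,145), within about 1–2 mm. I'll compute the gap, then release and back up.

```bash
python3 - <<'E'
from h import *
f=wf(np.load("w3.npz"))
gap(f,[(300.8,145)],[(301.2,170),(300.5,180)])
E
```

```text
L@ [675.5] E@ [675.6 675.5] gap -0.1
```

Emit:
{"op": "send_rows", "data": {"motion": [{"x":0,"y":0,"z":0,"twist":0,"fingers":5},{"x":0,"y":0,"z":0,"twist":0,"fingers":5.5},{"x":0,"y":0,"z":0,"twist":0,"fingers":5.5},{"x":0,"y":0,"z":1,"twist":0,"fingers":5.5},{"x":0,"y":0,"z":3,"twist":0,"fingers":5.5}]}}

```text
time: 5.37
eef_pos: [616.8, -216.3, 64.4]
orientation: [1.309, 1.147, -1.317]
wrist_force: [-0.1, 0.4, 0.8]
opening: 54.8
```

Gap is about 0. Next I raise up and move over the wing, turning the jaws by +81° to 73°.

Emit:
{"op": "send_rows", "data": {"motion": [{"x":-0.5,"y":0,"z":3,"twist":0.118,"fingers":5.5},{"x":-1,"y":0.3,"z":3,"twist":0.118,"fingers":5.5},{"x":-1,"y":0.3,"z":2,"twist":0.118,"fingers":5.5},{"x":-1.5,"y":0.4,"z":0,"twist":0.118,"fingers":5.5},{"x":-1.5,"y":0.4,"z":0,"twist":0.118,"fingers":5.5}]}}

```text
time: 5.78
eef_pos: [565.9, -204.4, 150.2]
orientation: [0.867, 1.387, -0.866]
wrist_force: [0.5, -0.4, -0.9]
opening: 55.2
```

Emit:
{"op": "send_rows", "data": {"motion": [{"x":-1.5,"y":0.5,"z":0,"twist":0.118,"fingers":5.5},{"x":-1.5,"y":0.5,"z":0,"twist":0.118,"fingers":5.5},{"x":-1.5,"y":0.5,"z":0,"twist":0.118,"fingers":5.5},{"x":-1.5,"y":0.5,"z":0,"twist":0.118,"fingers":5.5},{"x":-1.5,"y":0.5,"z":0,"twist":0.118,"fingers":5.5}]}}

```text
time: 6.2
eef_pos: [489.4, -179.0, 148.4]
orientation: [0.411, 1.531, -0.412]
wrist_force: [0.2, -0.1, 0.2]
opening: 54.9
```

Emit:
{"op": "send_rows", "data": {"motion": [{"x":-1.2,"y":0.3,"z":0,"twist":0.118,"fingers":5.5},{"x":0,"y":0,"z":0,"twist":0.118,"fingers":5.5},{"x":0,"y":0,"z":0,"twist":0,"fingers":5.5},{"x":0,"y":0,"z":0,"twist":0,"fingers":5.5},{"x":0,"y":0,"z":0,"twist":0,"fingers":5.5}]}}

```text
time: 6.62
eef_pos: [478.7, -176.2, 148.1]
orientation: [0.234, 1.557, -0.234]
wrist_force: [-0.6, -0.6, 0.6]
opening: 55.0
```

```bash
python3 - <<'E'
from h import *
from station import ctrl
s=ctrl.sense();st(s);f=ctrl.grab_frame("wrist");np.savez("w4.npz",p=s["eef_pos"],o=s["orientation"],**f)
cv2.imwrite("pics/w4.png",f["img"])
E
```

```text
t 6.62 pos [ 478.7 -176.2  148.1] jaw deg 72.91 x [ 0.001 -0.    -1.   ] F [-0.6 -0.6  0.6] T [ 0.03  0.03 -0.  ] open 55.0 q [ 0.12  0.37  0.17  1.96 -0.09  0.81  1.62]
```

View pics/w4.png

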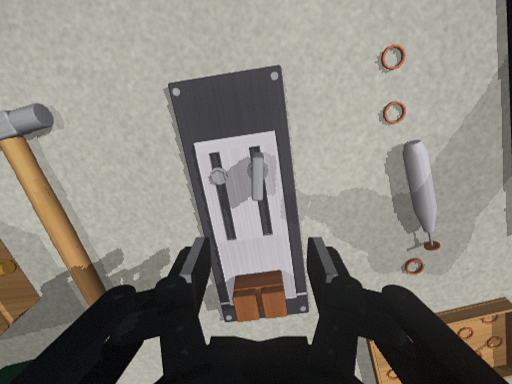

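The wing top face is around (251–264, 155–200) and nearly upright in the image, so the jaws are aligned with it. The pin and line are at the bottom, near (260,295). I'll locate the wing.

```bash
python3 - <<'E'
from h import *
f=wf(np.load("w4.npz"))
q=ray(f,[(250.5,155),(264.5,155),(264,200),(252.5,200)],56.5);print(q.round(1),q.mean(0))
q=ray(f,[(258,153),(258,199)],56.5);print(q,np.degrees(np.arctan2(*(q[1]-q[0])[1::-1])))
x=np.array([np.cos(np.radians(-8.1)),np.sin(np.radians(-8.1))])
print(ray(f,[(218,177)],25).round(1), "line",ray(f,[(304,294)],10)[:,:2]@x)
c=f["img"][130:220,190:320];cv2.imwrite("pics/w4c.png",cv2.resize(c,None,fx=6,fy=6,interpolation=2))
E
```

```text
[[ 448.4 -175.9   56.5]
 [ 452.4 -163.    56.5]
 [ 496.6 -176.8   56.5]
 [ 493.2 -187.9   56.5]] [ 472.6476225  -175.89554165   56.5       ]
[[ 448.67888526 -168.41155193   56.5       ]
 [ 493.78575608 -182.27199913   56.5       ]] -17.08115530353999
[[ 467.3 -220.5   25. ]] line [677.27609583]
```

View pics/w4c.png

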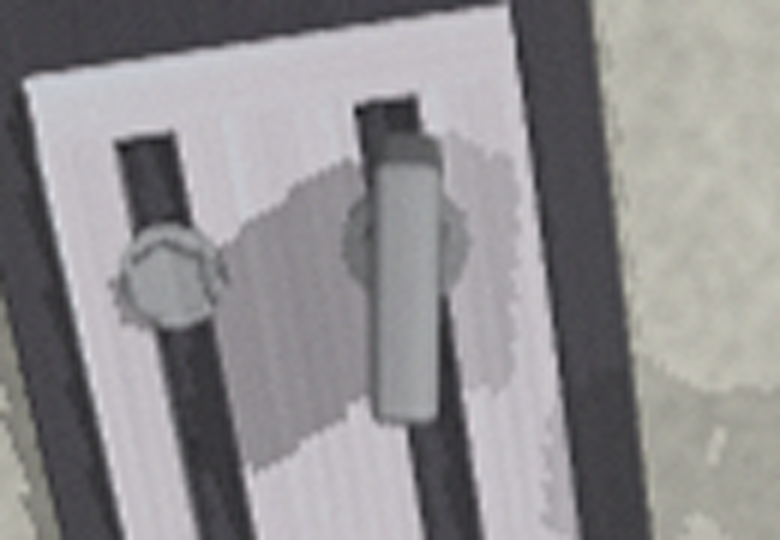

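Wing centre is about (475,-176) with the bar at -17.5°; the neighbouring nut is low. I'm descending on it.

Emit:
{"op": "send_rows", "data": {"motion": [{"x":-0.35,"y":0,"z":-3.5,"twist":0,"fingers":4.5},{"x":0,"y":0,"z":-3.5,"twist":0,"fingers":4.5},{"x":0,"y":0,"z":-2.5,"twist":0,"fingers":4.5},{"x":0,"y":0,"z":-2.5,"twist":0,"fingers":4.5},{"x":0,"y":0,"z":0,"twist":0,"fingers":4.5}]}}

```text
time: 7.08
eef_pos: [471.6, -174.9, 23.9]
orientation: [0.233, 1.566, -0.232]
wrist_force: [-1.5, 0.1, -0.1]
opening: 45.2
```

Emit:
{"op": "send_rows", "data": {"motion": [{"x":0,"y":0,"z":0,"twist":0,"fingers":0.8},{"x":0,"y":0,"z":0,"twist":0,"fingers":0.8},{"x":0,"y":0,"z":0,"twist":0,"fingers":0.8},{"x":0,"y":0,"z":0,"twist":0,"fingers":0.8},{"x":0,"y":0,"z":0,"twist":0,"fingers":0.8}], "grip_force": 30}}

```text
time: 7.5
eef_pos: [475.7, -176.2, 29.0]
orientation: [0.231, 1.556, -0.232]
wrist_force: [-0.2, 0.6, 0.7]
opening: 8.3
```

Emit:
{"op": "send_rows", "data": {"motion": [{"x":0,"y":0,"z":0,"twist":-0.1,"fingers":0.8},{"x":0,"y":0,"z":0,"twist":-0.1,"fingers":0.8},{"x":0,"y":0,"z":0,"twist":-0.1,"fingers":0.8},{"x":0,"y":0,"z":0,"twist":-0.1,"fingers":0.8},{"x":0,"y":0,"z":0,"twist":-0.1,"fingers":0.8}]}}

```text
time: 7.92
eef_pos: [475.2, -176.0, 28.5]
orientation: [0.625, 1.478, -0.625]
wrist_force: [0.3, 0.7, -0.8]
opening: 7.7
```

Emit:
{"op": "send_rows", "data": {"motion": [{"x":0,"y":0,"z":0,"twist":-0.1,"fingers":0.8},{"x":0,"y":0,"z":0,"twist":-0.1,"fingers":0.8},{"x":0,"y":0,"z":0,"twist":-0.1,"fingers":0.8},{"x":0,"y":0,"z":0,"twist":-0.1,"fingers":0.8},{"x":0,"y":0,"z":0,"twist":-0.1,"fingers":0.8}]}}

```text
time: 8.33
eef_pos: [475.3, -175.9, 28.5]
orientation: [1.008, 1.324, -1.006]
wrist_force: [0.8, 0.3, 0.6]
opening: 7.7
```

```bash
python3 -c "
from h import *
from station import ctrl
st(ctrl.sense())"
```

```text
t 8.33 pos [ 475.3 -175.9   28.5] jaw deg 15.53 x [ 0.001  0.    -1.   ] F [0.8 0.3 0.6] T [-0.04 -0.02  0.06] open 7.7 q [-0.04  0.6   0.39  2.04 -0.41  0.57  0.91]
```

Emit:
{"op": "send_rows", "data": {"motion": [{"x":0,"y":0,"z":0,"twist":-0.08,"fingers":0.8},{"x":0,"y":0,"z":0,"twist":-0.08,"fingers":0.8},{"x":0,"y":0,"z":0,"twist":0,"fingers":0.8}]}}

```text
time: 8.58
eef_pos: [475.2, -175.7, 28.3]
orientation: [1.125, 1.26, -1.125]
wrist_force: [-0.0, 0.2, -0.2]
opening: 7.7
```

```bash
python3 -c "
from h import *
from station import ctrl
st(ctrl.sense())"
```

```text
t 8.58 pos [ 475.2 -175.7   28.3] jaw deg 6.51 x [ 0.001 -0.    -1.   ] F [-0.   0.2 -0.2] T [ 0.02 -0.02  0.02] open 7.7 q [-0.07  0.61  0.44  2.04 -0.46  0.58  0.79]
```

Emit:
{"op": "send_rows", "data": {"motion": [{"x":0,"y":0,"z":0,"twist":-0.05,"fingers":0.8},{"x":0,"y":0,"z":0,"twist":-0.05,"fingers":0.8},{"x":0,"y":0,"z":0,"twist":0,"fingers":0.8}]}}

```text
time: 8.83
eef_pos: [475.0, -175.8, 28.2]
orientation: [1.197, 1.217, -1.196]
wrist_force: [0.5, 0.5, -0.6]
opening: 8.0
```

```bash
python3 -c "
from h import *
from station import ctrl
st(ctrl.sense())"
```

```text
t 8.83 pos [ 475.  -175.8   28.2] jaw deg 0.96 x [ 0.001  0.    -1.   ] F [ 0.5  0.5 -0.6] T [-0.   -0.08  0.01] open 8.0 q [-0.09  0.62  0.46  2.04 -0.48  0.59  0.72]
```

Torque did not rise at the expected stop. I'll use one composite view to check the grip.

```bash
python3 - <<'E'
from h import *
from station import ctrl
f=ctrl.grab_frame("wrist")["img"];b=ctrl.grab_frame("scene")["img"]; cv2.imwrite("pics/w5raw.png",f)
a=f[130:330,150:370];b=b[190:290,80:190]
cv2.imwrite("pics/w5.png",np.hstack([cv2.resize(a,(440,400),interpolation=2),cv2.resize(b,(360,400),interpolation=2)]))
E
```

```text
(no output)
```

View pics/w5.png

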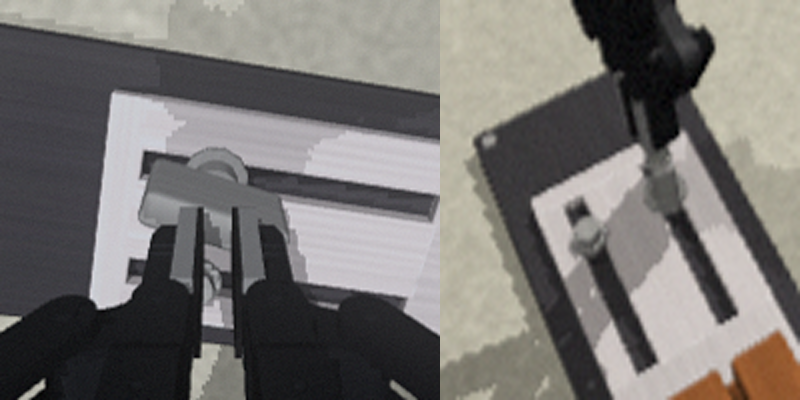

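The view shows the bar still along the slide, with the jaws closed above it. The visible fingertips (rows and pad spacing in several views) sit about 30 mm behind the stated TCP, so the pin was dragged by friction on its top and the wing was never gripped. I'll go back up to the earlier viewing pose and compare with that image.

Emit:
{"op": "send_rows", "data": {"motion": [{"x":0,"y":0,"z":2,"twist":0,"fingers":5.5},{"x":0,"y":0,"z":2.5,"twist":0.12,"fingers":5.5},{"x":0,"y":0,"z":2.5,"twist":0.12,"fingers":5.5},{"x":0,"y":0,"z":2.5,"twist":0.12,"fingers":5.5},{"x":0.35,"y":0,"z":2.5,"twist":0.12,"fingers":5.5}]}}

```text
time: 9.35
eef_pos: [477.3, -176.3, 149.1]
orientation: [0.83, 1.407, -0.831]
wrist_force: [0.2, 0.5, -0.2]
opening: 54.7
```

Emit:
{"op": "send_rows", "data": {"motion": [{"x":0,"y":0,"z":0,"twist":0.12,"fingers":5.5},{"x":0,"y":0,"z":0,"twist":0.12,"fingers":5.5},{"x":0,"y":0,"z":0,"twist":0.12,"fingers":5.5},{"x":0,"y":0,"z":0,"twist":0.12,"fingers":5.5},{"x":0,"y":0,"z":0,"twist":0.12,"fingers":5.5}]}}

```text
time: 9.77
eef_pos: [478.2, -176.1, 148.1]
orientation: [0.366, 1.539, -0.366]
wrist_force: [0.5, -0.5, 0.9]
opening: 54.9
```

Emit:
{"op": "send_rows", "data": {"motion": [{"x":0,"y":0,"z":0,"twist":0.12,"fingers":5.5},{"x":0,"y":0,"z":0,"twist":0.06,"fingers":5.5},{"x":0,"y":0,"z":0,"twist":0,"fingers":5.5},{"x":0,"y":0,"z":0,"twist":0,"fingers":5.5},{"x":0,"y":0,"z":0,"twist":0,"fingers":5.5}]}}

```text
time: 10.18
eef_pos: [478.2, -176.1, 147.9]
orientation: [0.232, 1.558, -0.232]
wrist_force: [-0.6, 0.8, 0.1]
opening: 54.8
```

```bash
python3 - <<'E'
from h import *
from station import ctrl
s=ctrl.sense();st(s);f=ctrl.grab_frame("wrist");np.savez("w6.npz",p=s["eef_pos"],o=s["orientation"],**f)
a=cv2.cvtColor(np.load("w4.npz")["img"],6);b=cv2.cvtColor(f["img"],6)
d=cv2.absdiff(a,b);print("diff>25 all",(d>25).sum(),"wing region",(d[140:215,235:285]>25).sum())
for r in(160,170,180,190,198):print(r,"w4",a[r,244:276].tolist(),"\n    w6",b[r,244:276].tolist())
E
```

```text
t 10.18 pos [ 478.2 -176.1  147.9] jaw deg 73.04 x [ 0. -0. -1.] F [-0.6  0.8  0.1] T [-0.01  0.    0.05] open 54.8 q [ 0.03  0.38  0.29  1.97 -0.14  0.82  1.67]
diff>25 all 2487 wing region 58
160 w4 [144, 145, 146, 143, 139, 144, 132, 60, 85, 125, 145, 150, 150, 152, 156, 157, 157, 161, 154, 142, 181, 171, 167, 167, 169, 165, 166, 166, 167, 167, 164, 170] 
    w6 [144, 144, 149, 144, 140, 146, 132, 60, 90, 123, 143, 141, 149, 150, 154, 156, 160, 162, 155, 139, 162, 174, 168, 166, 169, 167, 163, 167, 167, 166, 166, 169]
170 w4 [144, 142, 137, 113, 108, 111, 101, 92, 93, 127, 148, 151, 150, 154, 155, 159, 163, 158, 152, 118, 123, 134, 134, 133, 150, 169, 170, 165, 167, 165, 168, 176] 
    w6 [144, 142, 141, 116, 113, 112, 101, 77, 94, 128, 146, 148, 151, 153, 155, 158, 160, 163, 153, 120, 112, 140, 133, 136, 154, 171, 170, 166, 165, 165, 169, 167]
180 w4 [141, 144, 143, 141, 143, 147, 141, 111, 97, 133, 147, 148, 152, 151, 153, 161, 161, 163, 151, 81, 82, 171, 176, 177, 170, 169, 171, 173, 166, 161, 168, 182] 
    w6 [140, 146, 142, 140, 144, 148, 141, 100, 96, 130, 148, 148, 151, 150, 156, 158, 166, 161, 152, 85, 103, 171, 177, 176, 173, 168, 170, 172, 166, 166, 168, 188]
190 w4 [140, 140, 144, 145, 140, 144, 141, 117, 98, 131, 148, 150, 146, 153, 158, 161, 164, 160, 150, 67, 43, 61, 128, 173, 176, 172, 169, 170, 172, 171, 164, 170] 
    w6 [138, 138, 144, 143, 139, 142, 141, 118, 101, 131, 150, 147, 152, 153, 156, 160, 165, 161, 149, 64, 46, 72, 159, 172, 175, 173, 168, 169, 171, 169, 162, 169]
198 w4 [143, 142, 137, 151, 198, 196, 192, 170, 97, 131, 152, 152, 156, 155, 160, 167, 170, 163, 146, 54, 52, 55, 68, 134, 197, 197, 197, 190, 191, 195, 193, 187] 
    w6 [139, 142, 140, 147, 182, 196, 184, 114, 100, 133, 147, 148, 150, 152, 156, 161, 166, 158, 148, 58, 55, 57, 72, 149, 195, 198, 195, 192, 191, 193, 191, 186]
```

The wing is unmoved and still aligned. I'll descend about 25 mm deeper this time, watching the force.

Emit:
{"op": "send_rows", "data": {"motion": [{"x":-0.35,"y":0,"z":-3.5,"twist":0,"fingers":4.5},{"x":0,"y":0,"z":-3.5,"twist":0,"fingers":4.5},{"x":0,"y":0,"z":-2.5,"twist":0,"fingers":4.5},{"x":0,"y":0,"z":-1.5,"twist":0,"fingers":4.5},{"x":0,"y":0,"z":0,"twist":0,"fingers":4.5}]}}

```text
time: 10.65
eef_pos: [472.2, -175.1, 34.9]
orientation: [0.232, 1.564, -0.231]
wrist_force: [-0.3, 1.2, -0.0]
opening: 45.1
```

Emit:
{"op": "send_rows", "data": {"motion": [{"x":0,"y":0,"z":-1,"twist":0,"fingers":4.5},{"x":0,"y":0,"z":-0.8,"twist":0,"fingers":4.5},{"x":0,"y":0,"z":-0.7,"twist":0,"fingers":4.5},{"x":0,"y":0,"z":-0.6,"twist":0,"fingers":4.5},{"x":0,"y":0,"z":0,"twist":0,"fingers":4.5}]}}

```text
time: 11.07
eef_pos: [474.3, -175.8, 6.1]
orientation: [0.232, 1.559, -0.231]
wrist_force: [0.1, 0.4, -0.6]
opening: 44.9
```

Emit:
{"op": "send_rows", "data": {"motion": [{"x":0,"y":0,"z":0,"twist":0,"fingers":0.8},{"x":0,"y":0,"z":0,"twist":0,"fingers":0.8},{"x":0,"y":0,"z":0,"twist":0,"fingers":0.8},{"x":0,"y":0,"z":0,"twist":0,"fingers":0.8},{"x":0,"y":0,"z":0,"twist":0,"fingers":0.8}], "grip_force": 30}}

```text
time: 11.48
eef_pos: [475.1, -176.4, 7.3]
orientation: [0.231, 1.557, -0.232]
wrist_force: [-0.7, -1.4, 4.7]
opening: 11.4
```

It stopped at 11.4 mm, so it holds the 12 mm bar. Turning clockwise.

Emit:
{"op": "send_rows", "data": {"motion": [{"x":0,"y":0,"z":0,"twist":-0.09,"fingers":0.8},{"x":0,"y":0,"z":0,"twist":-0.09,"fingers":0.8},{"x":0,"y":0,"z":0,"twist":-0.09,"fingers":0.8},{"x":0,"y":0,"z":0,"twist":-0.09,"fingers":0.8},{"x":0,"y":0,"z":0,"twist":-0.09,"fingers":0.8}]}}

```text
time: 11.9
eef_pos: [474.9, -176.7, 7.3]
orientation: [0.585, 1.489, -0.586]
wrist_force: [-2.1, -1.8, 5.1]
opening: 11.0
```

Emit:
{"op": "send_rows", "data": {"motion": [{"x":0,"y":0,"z":0,"twist":-0.09,"fingers":0.8},{"x":0,"y":0,"z":0,"twist":-0.09,"fingers":0.8},{"x":0,"y":0,"z":0,"twist":-0.09,"fingers":0.8},{"x":0,"y":0,"z":0,"twist":-0.09,"fingers":0.8},{"x":0,"y":0,"z":0,"twist":-0.09,"fingers":0.8}]}}

```text
time: 12.32
eef_pos: [474.6, -177.0, 7.3]
orientation: [0.931, 1.361, -0.932]
wrist_force: [-2.8, -2.7, 5.8]
opening: 11.2
```

```bash
python3 -c "
from h import *
from station import ctrl
st(ctrl.sense())"
```

```text
t 12.32 pos [ 474.6 -177.     7.3] jaw deg 21.27 x [ 0.    -0.001 -1.   ] F [-2.8 -2.7  5.8] T [-0.51  0.64  0.12] open 11.2 q [-0.07  0.65  0.43  2.05 -0.51  0.55  1.1 ]
```

Emit:
{"op": "send_rows", "data": {"motion": [{"x":0,"y":0,"z":0,"twist":-0.08,"fingers":0.8},{"x":0,"y":0,"z":0,"twist":-0.08,"fingers":0.8},{"x":0,"y":0,"z":0,"twist":-0.06,"fingers":0.8},{"x":0,"y":0,"z":0,"twist":0,"fingers":0.8}]}}

```text
time: 12.65
eef_pos: [474.4, -177.0, 7.3]
orientation: [1.095, 1.277, -1.097]
wrist_force: [-3.5, -2.4, 6.8]
opening: 11.4
```

```bash
python3 -c "
from h import *
from station import ctrl
st(ctrl.sense())"
```

```text
t 12.65 pos [ 474.4 -177.     7.3] jaw deg 8.72 x [-0.    -0.001 -1.   ] F [-3.5 -2.4  6.8] T [-0.5   0.71 -0.1 ] open 11.4 q [-0.11  0.67  0.49  2.05 -0.58  0.56  0.94]
```

Emit:
{"op": "send_rows", "data": {"motion": [{"x":0,"y":0,"z":0,"twist":-0.04,"fingers":0.8},{"x":0,"y":0,"z":0,"twist":-0.02,"fingers":0.8},{"x":0,"y":0,"z":0,"twist":0,"fingers":0.8},{"x":0,"y":0,"z":0,"twist":0,"fingers":0.8}]}}

```text
time: 12.98
eef_pos: [474.4, -177.1, 7.3]
orientation: [1.136, 1.253, -1.138]
wrist_force: [-3.9, -3.3, 8.4]
opening: 11.5
```

```bash
python3 -c "
from h import *
from station import ctrl
st(ctrl.sense())"
```

```text
t 12.98 pos [ 474.4 -177.1    7.3] jaw deg 5.58 x [-0.    -0.002 -1.   ] F [-3.9 -3.3  8.4] T [-0.66  0.68  0.73] open 11.5 q [-0.12  0.67  0.5   2.05 -0.59  0.57  0.9 ]
```

Emit:
{"op": "send_rows", "data": {"motion": [{"x":0,"y":0,"z":0,"twist":0,"fingers":3},{"x":0,"y":0,"z":0,"twist":0,"fingers":4.5},{"x":0,"y":0,"z":0,"twist":0,"fingers":4.5},{"x":0,"y":0,"z":0,"twist":0,"fingers":4.5},{"x":0,"y":0,"z":2,"twist":0,"fingers":4.5}]}}

```text
time: 13.4
eef_pos: [472.7, -174.8, 24.7]
orientation: [1.137, 1.258, -1.14]
wrist_force: [-0.5, 0.2, 0.4]
opening: 45.0
```

Emit:
{"op": "send_rows", "data": {"motion": [{"x":0,"y":0,"z":3,"twist":0,"fingers":4.5},{"x":0,"y":0,"z":3,"twist":0,"fingers":4.5},{"x":0,"y":0,"z":3,"twist":0,"fingers":4.5},{"x":0,"y":0,"z":3,"twist":0,"fingers":4.5},{"x":0,"y":0,"z":3,"twist":0,"fingers":4.5}]}}

```text
time: 13.82
eef_pos: [474.4, -175.7, 178.1]
orientation: [1.138, 1.253, -1.138]
wrist_force: [1.3, -0.3, -0.3]
opening: 45.1
```

Emit:
{"op": "send_rows", "data": {"motion": [{"x":0,"y":0,"z":3,"twist":0,"fingers":4.5},{"x":0,"y":0,"z":0,"twist":0,"fingers":4.5},{"x":0,"y":0,"z":0,"twist":0,"fingers":4.5},{"x":0,"y":0,"z":0,"twist":0,"fingers":4.5}]}}

```text
time: 14.15
eef_pos: [474.4, -175.3, 206.2]
orientation: [1.138, 1.254, -1.138]
wrist_force: [0.6, 0.3, -0.2]
opening: 44.8
```

```bash
python3 - <<'E'
from h import *
from station import ctrl
s=ctrl.sense();st(s);f=ctrl.grab_frame("wrist");np.savez("w7.npz",p=s["eef_pos"],o=s["orientation"],**f)
w=wf(dict(f,p=s["eef_pos"],o=s["orientation"]))
# rectify onto world planes (1 px/mm), slide frame origin at wing, u along slide, v to -y
th=np.radians(-8.1);X=np.array([np.cos(th),np.sin(th)]);Y=np.array([-X[1],X[0]]);o=np.array([475,-176])
def pix(u,v,z):
    P=np.r_[o+u*X+v*Y,z];c=w["K"]@(w["R"]@P+w["t"]);return c[:2]/c[2]
def rect(z,u0,u1,v0,v1):
    U,V=np.meshgrid(np.arange(u0,u1),np.arange(v1,v0,-1));m=np.array([[pix(u,v,z) for u,v in zip(a,b)] for a,b in zip(U,V)]).astype(np.float32)
    return cv2.remap(cv2.cvtColor(f["img"],6),m,None,1)
print("wing z56.5, rows v 40..-40 step4, cols u -40..40 step4")
print(rect(56.5,-40,41,-41,40)[::4,::4])
# far edge / line profiles: position u
for v in(28,32,36): print("edge z16.5 v",v,"u155..195",rect(16.5,155,196,v-1,v)[0].tolist())
for v in(-20+60-6,36): print("line z10 v",v,rect(10,155,196,v-1,v)[0].tolist())
print("line u expected",(np.array([651.2,-224.2])-o)@X)
E
```

```text
t 14.15 pos [ 474.4 -175.3  206.2] jaw deg 5.53 x [-0.001  0.001 -1.   ] F [ 0.6  0.3 -0.2] T [ 0.05 -0.06 -0.  ] open 44.8 q [-0.36  0.35  0.77  1.94 -0.3   0.96  0.66]
wing z56.5, rows v 40..-40 step4, cols u -40..40 step4
[[ 67  69  69  70  70  69  69  69  69  71  63  62  69  71  71  69  69  69
   69  70  69]
 [ 67  67  67  69  72  67  69  70  69  63  65  61  64  70  71  71  71  69
   70  71  69]
 [ 66  59  59  62  63  64  58  56  59  60  63  59  57  60  63  62  60  60
   60  60  62]
 [ 61 189 187 186 189 188 189 188 161 163 161 163 171 188 186 187 187 188
  188 185 185]
 [ 67 187 185 184 182 181 183 168 102  95 158 157 157 183 183 185 183 183
  184 187 184]
 [ 70 187 184 184 184 183 184 123 134 154 120 160 159 186 183 183 183 184
  184 184 185]
 [ 67 185 185 184 188 188 189 175 151 152 113 153 166 166 187 187 187 185
  188 187 186]
 [ 61 186 184 186  53  64  71  98 144 149 134  89  72  59  64  75  79  78
   75  76  87]
 [ 69 185 184 184  58  66  66 142 127 149 147  82  69  59  66  68  68  66
   70  70  70]
 [ 70 187 185 182  76  82  86 140 106 151 149  79  73  82  79  77  80  78

[... 1278 characters left out ...]
7, 66, 67, 65, 70, 92, 149, 174, 164, 94, 69, 63, 66, 68, 67, 62, 66, 67, 67, 67, 67, 67, 67, 67, 66, 66]
edge z16.5 v 36 u155..195 [66, 69, 66, 65, 66, 66, 66, 65, 67, 67, 67, 67, 65, 66, 67, 67, 66, 65, 66, 73, 98, 160, 174, 152, 93, 71, 64, 64, 63, 66, 67, 64, 65, 65, 65, 65, 66, 67, 64, 64, 64]
line z10 v 34 [68, 67, 66, 68, 69, 67, 66, 66, 66, 66, 66, 66, 66, 67, 67, 66, 68, 67, 67, 68, 68, 67, 63, 81, 120, 180, 174, 137, 72, 65, 65, 67, 66, 66, 66, 65, 65, 65, 66, 65, 65]
line z10 v 36 [65, 66, 65, 65, 67, 64, 65, 67, 65, 63, 62, 66, 67, 67, 65, 64, 63, 65, 67, 65, 62, 63, 66, 77, 120, 147, 146, 104, 76, 62, 64, 64, 64, 64, 63, 64, 66, 63, 62, 62, 65]
line u expected 181.23360786904897
```

```bash
python3 - <<'E'
from h import *
from station import ctrl
w=wf(np.load("w7.npz"));g=cv2.cvtColor(w["img"],6)
th=np.radians(-8.1);X=np.array([np.cos(th),np.sin(th)]);Y=np.array([-X[1],X[0]]);o=np.array([475,-176])
for z,v in((16.5,14),(16.5,19),(10,30),(10,36),(10,-72)):
    P=np.array([np.r_[o+u*X+v*Y,z] for u in range(150,196)]);c=(P@w["R"].T+w["t"])@w["K"].T
    m=(c[:,:2]/c[:,2:]).astype(np.float32)[None];print(z,v,cv2.remap(g,m,None,1)[0].tolist())
a=np.load("top0.npz")["img"];b=ctrl.grab_frame("top")["img"]
print("stake region diff",(cv2.absdiff(a,b)[150:300,160:222].max(2)>30).sum())
E
```

```text
16.5 14 [163, 163, 165, 165, 164, 164, 162, 161, 162, 164, 163, 163, 164, 165, 165, 163, 165, 165, 164, 164, 164, 165, 165, 164, 164, 165, 164, 166, 171, 180, 147, 84, 66, 65, 67, 65, 65, 64, 64, 65, 66, 65, 65, 65, 65, 64]
16.5 19 [159, 160, 160, 160, 162, 161, 159, 161, 159, 159, 161, 158, 158, 159, 159, 160, 161, 160, 161, 160, 158, 160, 160, 160, 160, 161, 163, 163, 169, 174, 144, 95, 62, 64, 66, 67, 69, 67, 66, 66, 66, 66, 65, 64, 65, 66]
10 30 [68, 66, 66, 66, 66, 67, 67, 66, 67, 68, 68, 67, 67, 67, 67, 67, 66, 67, 67, 68, 69, 68, 67, 66, 66, 66, 65, 65, 80, 115, 169, 176, 147, 77, 59, 62, 64, 66, 67, 65, 67, 67, 66, 65, 65, 66]
10 36 [68, 67, 67, 66, 65, 65, 66, 65, 65, 67, 64, 65, 67, 65, 63, 62, 66, 67, 67, 65, 64, 63, 65, 67, 65, 62, 63, 66, 77, 120, 147, 146, 104, 76, 62, 64, 64, 64, 64, 63, 64, 66, 63, 62, 62, 65]
10 -72 [50, 50, 49, 49, 49, 51, 52, 60, 66, 72, 72, 71, 69, 69, 73, 70, 70, 71, 72, 71, 73, 71, 68, 71, 72, 74, 81, 84, 85, 96, 105, 86, 75, 67, 71, 73, 69, 72, 72, 72, 73, 75, 77, 77, 77, 77]
stake region diff 557
```

```bash
python3 -c "
from station import ctrl
print(ctrl.close_job())"
```

```text
the job is handed in; nothing more can be done
None
```

I slid the wooden pin's plate about 58 mm to its scribed line, turned its wing bolt clockwise to the stop, backed off and handed the job in at about 14 s. The robot was clear at z ≈ 206 mm when I handed in. The simulator gave no verdict.

**Last checks**
- **Plate:** the far edge is on the line to within about 3 mm. A closer reading while I still held the pin showed a gap of -0.1 mm.
- **Wing bolt:** the torque rose from 0.12 to 0.73 N m as the bolt met its stop. The jaw angle put it at about 1.3 rad, and the last wrist picture shows the bar turned about 72–75° from the slide direction.
- **Stake bracket:** I never moved near it. A comparison of its area in the top camera pictures did change (557 pixels). I put that down to the arm or its shadow but did not confirm it.

**What failed or disagreed**
- **Fingertip position:** the real fingertips appear to sit about 30 mm behind the stated tool point.
- **Pin:** the pads most likely pressed on its top and dragged the plate by friction, rather than pinching its sides.
- **First wing turn:** it closed just above the bar and moved nothing. I saw this in the pictures, went back about 22 mm lower, gripped at 11.4 mm and turned it properly.

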